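# Move the drum toggles out from under the bifold dust cover

### The arm

A 7-joint arm with a two-finger parallel gripper is mounted at the origin on the work surface. World frame = base frame: x ahead of the robot, y to its left, z up, the work surface at z = 0. Lengths are in m, angles in rad, forces in N, time in s.
With the tool pointing down it reaches from about 0.35 to 0.9 m from the base axis. Payload 19.9 kg.
Tool frame: the origin (TCP) lies at the very end of the fingers, on their centre line; the grasp point (between the pads) lies bot.hold_point_z behind it (bot.hold_point_z is the distance from the TCP to the grasp point, in m); z points along the fingers, y is the line along which they close (so a half turn about z gives the same grasp; the last joint's range is limited). The gripper opens to 94 mm and grips with 3 to 60 N. Pads are 16 mm wide; open, the fingers measure 119 mm over their backs; the gripper's body (75 mm by 177 mm) begins 78 mm behind the grasp point.
Start: joints at [1.149, 0.417, -0.01, 1.614, 0.005, 1.111, -0.053], TCP at [0.232, -0.58, 0.205] pointing down, gripper open.
Joint ranges: [-2.81, 2.81], [-0.39, 2.02], [-1.27, 1.25], [0.06, 2.57], [-1.19, 4.33], [0.19, 2], [-2.82, 2.82]. Speed limits (rad/s): [1.89, 1.89, 2.39, 2.39, 3.01, 3.01, 3.01].

### API

Orientations are given as a unit quaternion [w, x, y, z].
In Python, from cell import status, grab_frame, camera_model, order, bot gives the robot as it stands.
- The arm moves only by the tool servo_tool, never from a script. Its argument "steps" is a list of rows, each an object with "claw": the opening, from -1 (shut) to 1 (fully open); "offset": the shift along the tool's x, y, z in cm, a list of three; "turn": the turn, a rotation vector about the tool's x, y, z in rad, a list of three. A call has exactly 8 rows; each row is the pose to reach, as a shift and turn from the pose commanded when the call began, along the tool's axes at that moment; what a row does not reach only later rows make up. A row lasts 1/8 s, in which the tool goes at most 62.5 mm and 10.7 degrees, less where a joint would pass 70% of its speed; a pose out of reach is approached as far as the arm can. A call with a gripper value outside its range is refused whole. The fingers move at their own pace and stop on an object; "force" is the grip in N (left out, the last holds). Time passes only in rows, so rows that repeat a pose let the fingers close, or fill a call up. It gives the time, the measured TCP pose, the force, the opening and the grip force at its end, in the units of the state.
- status.state(): the state, without advancing time (a new reading comes with each control period).
- grab_frame(name): name is "scene" or "top"; returns (picture, depth): 480x640x3 uint8, blue, green, red; 480x640 float32, m along the optical axis (not along the pixel's ray), 0 where there is no reading.
- camera_model(name): a dict with "intrinsics" (3x3 intrinsics, pixels), "distortion" ([k1, k2, p1, p2, k3] as OpenCV has them; the pictures are not rectified), "extrinsics" (4x4, takes a point from camera to world coordinates). Camera axes: x right, y up, looking along -z (the intrinsics and any distortion apply to the point x, -y, -z); pixel columns grow to the right and rows downward; lengths in m; the calibration is good to about 2 mm. A picture is of the moment at which its call begins. camera_model takes no time and is no camera call.
- order.hand_in(): hands the job in; it is judged then, once.
The state is a dict: "time": time; "qpos": joint angles; "joint_vel": joint speeds; "effort": joint torques, N m; "ee_pos": TCP position; "tool_rot": TCP orientation; "wrist_force": force on the tool from outside, world axes, zero at the start; "moment": the same for the moment, N m; "grip_width": finger opening in m; "grasp_force": force on a finger pad.
Only numpy, scipy, OpenCV 4.12 (cv2) and the standard library are available. Lean on these libraries where they do the work, as an engineer would, in place of code of your own. Each camera call takes 0.05 s, during which the arm holds its last target. There are 200 camera calls.

### The job

Push the clear dust cover of the pocket tray back until its two panels stand folded flat against each other, then lift every wooden drum toggle out of the tray and lay them all in the white treatment tray, each lying down on its floor and none on top of another. When all are in, fold the dust cover down flat over the pocket tray again; leave the jar, the box and the brush where they are.

Things in the scene. Friction and masses are not known exactly. Their poses are not given: they have to be found in the camera images.
- tray: Fixed grey pocket tray 195 x 220 x 14 mm, origin centre of underside, on the bench, z up, x towards the cover's hinge line, y along it. Aluminium side rails 101 mm either side of the middle, tops 38 mm up. Six pockets 48 (x) x 20 mm, floors 8 mm above the bench, centred at x = -64 and -12, y = -52, 0 and 52 mm. It stands left or right of the robot's middle, the dish on the other side
- cover (a joint): Bifold dust cover: two clear white-edged panels, each 85 x 212 x 4 mm. Angle (rad) of each panel above level: 0 flat and shut, 1.55 (stop) folded flat together, upright, 130 mm high. Panel 1 is hinged to the tray, panel 2 to panel 1 at the ridge; panel 2's free edge slides level along the rails, so the two move as one. Starts 0.2 to 0.4; stays where left; 2 to 6 N folds it
- hinge_line (a point): Middle of the cover's fixed hinge line, 40 mm above the bench, 85 mm from the tray's origin along the tray's +x; axes as the tray's. To shut the cover, push the upright panels near their top from this (+x) side and follow the ridge over towards -x and down
- push_bar (a point): Centre of the round aluminium bar (12 mm diameter, 150 mm along the tray's y) held 10 mm clear of the outer face of panel 2 near its free edge; push it along the tray's +x to fold the cover. In the tray's axes, at cover angle q, it lies 162 cos q + 20 sin q mm on the -x side of the hinge line and 8 sin q + 20 cos q mm above it
- fold_ridge (a point): Middle of the ridge between the panels, on the outer face of panel 1 (4 mm off the hinge axis). At cover angle q the ridge axis is 85 cos q mm on the -x side of the hinge line and 85 sin q mm above it
- dish: Open white plastic treatment tray (called dish), loose on the bench, 0.7 kg: 130 (x) x 200 (y) mm outside, 20 mm high, walls and floor 5 mm thick. Origin: centre of its underside; x across, y along, z up
- jar_mid (a point): Bystander: glass jar, 60 mm diameter, 75 mm tall, loose; point half-way up its axis
- swab_box_mid (a point): Bystander: cardboard box 70 x 110 x 50 mm, loose; point at its centre
- brush_grip (a point): Bystander: loose brush lying on the bench; point at its grip
- toggle0_mid (a point): Wooden drum toggle (four to six are there; absent ones read None): 44 (x) x 16 (y) x 20 (z) mm, a dark wood block with a waist 18 mm long and 13 mm high in its middle, 20 g; point at its centre, x along its length, z up as it lies in its pocket (its top 14 mm above the tray's base)
- toggle1_mid (a point): Wooden drum toggle, as the first: 44 (x) x 16 (y) x 20 (z) mm, a dark wood block with a waist 18 mm long and 13 mm high in its middle, 20 g; point at its centre, x along its length, z up as it lies in its pocket (its top 14 mm above the tray's base)
- toggle2_mid (a point): Wooden drum toggle, as the first: 44 (x) x 16 (y) x 20 (z) mm, a dark wood block with a waist 18 mm long and 13 mm high in its middle, 20 g; point at its centre, x along its length, z up as it lies in its pocket (its top 14 mm above the tray's base)
- toggle3_mid (a point): Wooden drum toggle, as the first: 44 (x) x 16 (y) x 20 (z) mm, a dark wood block with a waist 18 mm long and 13 mm high in its middle, 20 g; point at its centre, x along its length, z up as it lies in its pocket (its top 14 mm above the tray's base)
- toggle4_mid (a point): Wooden drum toggle, as the first: 44 (x) x 16 (y) x 20 (z) mm, a dark wood block with a waist 18 mm long and 13 mm high in its middle, 20 g; point at its centre, x along its length, z up as it lies in its pocket (its top 14 mm above the tray's base)
- toggle5_mid (a point): Wooden drum toggle, as the first: 44 (x) x 16 (y) x 20 (z) mm, a dark wood block with a waist 18 mm long and 13 mm high in its middle, 20 g; point at its centre, x along its length, z up as it lies in its pocket (its top 14 mm above the tray's base)
There are look-alikes about, which are no part of the job. Several things have the shape of the dish; the one meant has the colours described above.

How it is judged:
By the outcome, as a careful person would: the job done as asked, in the order asked, and still so for the second after the job is handed in, with the robot touching nothing.
Of toggle0, toggle1, toggle2, toggle3, toggle4, toggle5 only 4 to 6 are there at a start; the rules pass over those that are not, and their reading is None.
At some moment in a run one of dish may be knocked a few centimetres aside while the robot is not near it.
Once in a run the grip may slacken for a moment while it holds something.
It also fails if it takes over 210 s, if anything falls off the work surface, if the arm or the gripper's body presses on something with over 40 N, if the wrist force passes 120 N, or if a joint passes its speed limit or range.

## Working session

There is one attempt and no reset: what is moved stays moved. The work goes in short steps, Python scripts to look and compute and a tool call to move; the robot and the scene stay as the last step left them, time stands still between calls to the robot, and variables do not carry over. Pictures are saved under pics/ and viewed, at most 14 in all, crops included, and the job is handed in when it is done.

Besides the shell and the picture viewer there is one more tool, called after "Request:" as name(argument=value, ...) on one line, values as JSON. servo_tool: Moves the arm, as the interface text tells. Its arguments: {"type":"object","properties":{"steps":{"type":"array"},"force":{"type":"number"}},"required":["steps"]}

```bash
mkdir -p pics; ls; cat > h.py <<'E'
import numpy as np, cv2
from cell import status, grab_frame, camera_model, order, bot
def world(name,uv,z):
    m=camera_model(name);K=np.array(m["intrinsics"],float);d=np.array(m["distortion"],float);E=np.array(m["extrinsics"],float)
    n=cv2.undistortPoints(np.array(uv,float).reshape(-1,1,2),K,d).reshape(-1,2)
    r=np.c_[n[:,0],-n[:,1],-np.ones(len(n))]@E[:3,:3].T;o=E[:3,3]
    t=(np.broadcast_to(z,len(n))-o[2])/r[:,2]
    return o+r*t[:,None]
def pix(name,P):
    m=camera_model(name);K=np.array(m["intrinsics"],float);d=np.array(m["distortion"],float);E=np.array(m["extrinsics"],float)
    c=(np.atleast_2d(P)-E[:3,3])@E[:3,:3]; c=c*[1,-1,-1]
    return cv2.projectPoints(c,np.zeros(3),np.zeros(3),K,d)[0].reshape(-1,2)
def cloud(name,dep):
    m=camera_model(name);K=np.array(m["intrinsics"],float);d=np.array(m["distortion"],float);E=np.array(m["extrinsics"],float)
    v,u=np.mgrid[:480,:640]
    n=cv2.undistortPoints(np.c_[u.ravel(),v.ravel()].astype(float).reshape(-1,1,2),K,d).reshape(-1,2)
    c=np.c_[n[:,0],-n[:,1],-np.ones(len(n))]*dep.reshape(-1,1)
    return (c@E[:3,:3].T+E[:3,3]).reshape(480,640,3)
E
python3 - <<'E'
from h import *
s=status.state();print(s,bot.hold_point_z)
for n in("top","scene"):
    p,d=grab_frame(n);cv2.imwrite(f"pics/{n}0.png",p);np.save(f"{n}0.npy",d);print(n,np.array(camera_model(n)["extrinsics"]).round(3).tolist())
E
```

```text
pics
{'time': 0.0, 'qpos': array([ 1.14849033,  0.41796031, -0.01030158,  1.61416796,  0.00469433,
        1.11069082, -0.05302905]), 'joint_vel': array([-0.0016768 , -0.0022423 ,  0.00071537,  0.00195702, -0.00147767,
        0.00061136,  0.00046754]), 'effort': array([-1.41348966e-03, -8.51275992e+01,  6.37415964e-01, -4.25993550e+01,
       -4.89575404e-02,  1.87038118e-02,  1.01507726e-04]), 'ee_pos': array([ 0.23214336, -0.57988658,  0.20483643]), 'tool_rot': array([-5.80790236e-04,  9.81930201e-01,  1.89242489e-01, -1.55733624e-04]), 'wrist_force': array([ 0.47357151,  0.29578365, -0.66188449]), 'moment': array([ 0.02155161, -0.02069828, -0.00605688]), 'grasp_force': 0.0, 'grip_width': 0.09385495556122579} 0.0188
top [[-0.019, 0.985, -0.173, 0.374], [-1.0, -0.021, -0.01, -0.074], [-0.014, 0.173, 0.985, 1.073], [0.0, 0.0, 0.0, 1.0]]
scene [[-0.578, -0.593, 0.56, 1.096], [0.815, -0.438, 0.379, 0.299], [0.02, 0.676, 0.737, 0.793], [0.0, 0.0, 0.0, 1.0]]
```

View pics/top0.png

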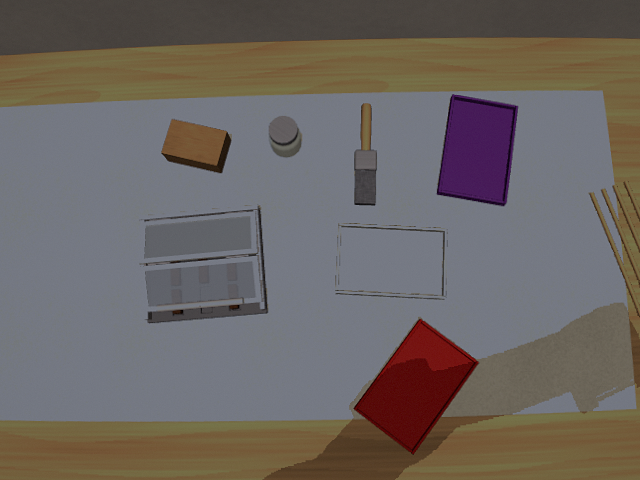

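View pics/scene0.png

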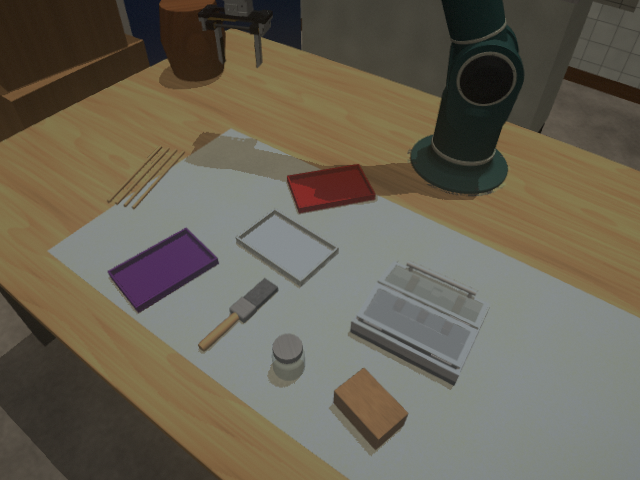

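```bash
python3 - <<'E'
from h import *
p=cv2.imread("pics/top0.png");c=p[195:335,130:460]
cv2.imwrite("pics/c1.png",cv2.convertScaleAbs(cv2.resize(c,None,fx=2.4,fy=2.4,interpolation=cv2.INTER_CUBIC),alpha=1.7))
C=cloud("top",np.load("top0.npy"))
for v in range(205,330,6): print(v,[(C[v,u]*1000).round().astype(int).tolist() for u in(160,203,248,262)])
E
```

```text
205 [[662, 250, 1], [661, 168, -4], [646, 75, 42], [656, 54, 3]]
211 [[650, 250, 1], [637, 157, 41], [639, 77, 28], [645, 54, 0]]
217 [[629, 237, 40], [625, 156, 46], [623, 74, 44], [634, 54, -1]]
223 [[616, 235, 47], [614, 156, 47], [612, 74, 47], [622, 54, -1]]
229 [[604, 233, 51], [601, 154, 53], [600, 73, 51], [610, 54, 1]]
235 [[592, 233, 53], [591, 154, 51], [588, 73, 53], [598, 54, 3]]
241 [[581, 232, 52], [579, 153, 55], [577, 72, 56], [586, 54, 4]]
247 [[569, 231, 56], [567, 152, 58], [565, 72, 62], [575, 54, 3]]
253 [[559, 231, 56], [556, 152, 61], [553, 71, 67], [562, 52, 15]]
259 [[547, 228, 62], [550, 158, 31], [543, 71, 62], [550, 52, 17]]
265 [[537, 230, 57], [535, 151, 60], [533, 71, 61], [539, 52, 16]]
271 [[526, 229, 58], [525, 152, 56], [523, 72, 56], [527, 51, 26]]
277 [[515, 229, 57], [513, 151, 59], [512, 72, 56], [515, 50, 31]]
283 [[505, 230, 53], [503, 152, 54], [502, 72, 54], [503, 49, 40]]
289 [[494, 229, 54], [493, 153, 50], [492, 73, 50], [492, 49, 40]]
295 [[484, 230, 51], [483, 154, 46], [482, 73, 47], [482, 50, 38]]
301 [[473, 230, 51], [470, 149, 67], [471, 73, 47], [471, 49, 41]]
307 [[461, 224, 69], [460, 149, 67], [463, 78, 13], [460, 50, 40]]
313 [[455, 240, 13], [454, 160, 14], [452, 78, 16], [452, 53, 10]]
319 [[444, 239, 17], [444, 164, -1], [442, 80, 2], [442, 55, -1]]
325 [[434, 244, 0], [433, 163, 0], [431, 80, -1], [431, 54, 1]]
```

View pics/c1.png

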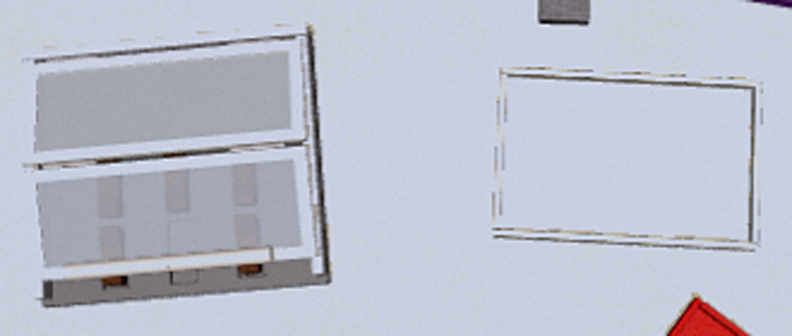

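The crop shows the white dish at full-picture pixel (392,262); the red one (415,387) and purple one (478,150) are look-alikes because of their colours. The tray is at (203,265), with its hinge on the far side and its push bar at about (196,304). Five toggles show; the near middle pocket is empty.

```bash
cat >> h.py <<'E'
def fr(o,yaw,P):
    P=np.atleast_2d(P);c,s=np.cos(yaw),np.sin(yaw)
    return np.c_[o[0]+c*P[:,0]-s*P[:,1],o[1]+s*P[:,0]+c*P[:,1],P[:,2]]
def dish():
    """white dish by its rim: depth about 20 mm, top view; falls back on edges"""
    p,d=grab_frame("top");return p,d
E
python3 - <<'E'
from h import *
f=lambda L:np.array([[130+a/2.4,195+b/2.4] for a,b in L])
w=world("top",f([(44,306),(330,283)]),0.0);print("near edge",w.round(4))
d=w[0]-w[1];yaw=np.arctan2(-d[0],d[1]);print("len",np.linalg.norm(d),"yaw",yaw)
mid=w.mean(0);o=mid+0.0975*np.array([np.cos(yaw),np.sin(yaw),0]);print("tray",o)
# dish outer rim corners z=.02
D=world("top",f([(501,68),(762,84),(757,250),(493,237)]),[.02,.02,0.01,0.01]);print(D.round(4),D.mean(0))
print(np.linalg.norm(D-np.roll(D,1,0),axis=1))
dd=(D[0]+D[3]-D[1]-D[2]);dy=np.arctan2(-dd[0],dd[1]);print("dish yaw",dy)
p=cv2.imread("pics/top0.png")
def poly(P,c):
    cv2.polylines(big,[np.round((pix("top",P)-[130,195]+.5)*2.4*4).astype(np.int32)],True,c,1,cv2.LINE_AA,2)
big=cv2.convertScaleAbs(cv2.resize(p[195:335,130:460],None,fx=2.4,fy=2.4),alpha=1.7)
b=lambda x0,x1,y0,y1,z:[[x0,y0,z],[x1,y0,z],[x1,y1,z],[x0,y1,z]]
poly(fr(o,yaw,b(-.0975,.0975,-.11,.11,0)),(0,0,255))
for q in(.25,.3,.35):
    r=.085*np.cos(q);x=.085-.162*np.cos(q)-.02*np.sin(q);z=.04+.008*np.sin(q)+.02*np.cos(q)
    poly(fr(o,yaw,[[.085,-.1,.04],[.085,.1,.04]]),(0,255,0));poly(fr(o,yaw,[[.085-r,-.1,.04+.085*np.sin(q)],[.085-r,.1,.04+.085*np.sin(q)]]),(255,0,0))
    poly(fr(o,yaw,[[x,-.075,z],[x,.075,z]]),(0,200,200))
for x in(-.064,-.012):
  for y in(-.052,0,.052): poly(fr(o,yaw,b(x-.024,x+.024,y-.01,y+.01,.014)),(255,0,255))
c=D.mean(0);poly(fr(c,dy,b(-.065,.065,-.1,.1,.02)),(0,0,255))
cv2.imwrite("pics/c2.png",big)
E
```

```text
near edge [[0.4386 0.2659 0.    ]
 [0.4528 0.0442 0.    ]]
len 0.22211097224332843 yaw 0.06381158194396684
tray [0.5429943  0.16127644 0.        ]
[[ 0.6134 -0.0899  0.02  ]
 [ 0.5966 -0.2899  0.02  ]
 [ 0.4701 -0.2811  0.01  ]
 [ 0.4845 -0.081   0.01  ]] [ 0.54116307 -0.18548506  0.015     ]
[0.12960677 0.20068003 0.12715177 0.20065738]
dish yaw -0.07783336996121781
```

View pics/c2.png

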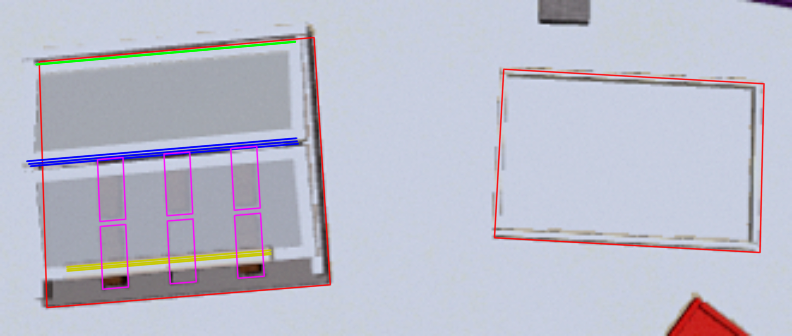

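```bash
cat >> h.py <<'E'
from scipy.spatial.transform import Rotation as R
TO,TY=np.array([.543,.161]),.064
def go(*targets):
    """targets (x,y,z,yaw of tool x): offsets cm and turn from the present pose"""
    s=status.state();q=s["tool_rot"];r=R.from_quat([q[1],q[2],q[3],q[0]])
    print("t",round(s["time"],2),"pos",s["ee_pos"].round(4),"F",s["wrist_force"].round(1),"w",round(s["grip_width"],4))
    for x,y,z,a in targets:
        off=r.inv().apply(np.array([x,y,z])-s["ee_pos"])*100
        t=(r.inv()*R.from_matrix(np.array([[np.cos(a),np.sin(a),0],[np.sin(a),-np.cos(a),0],[0,0,-1.]]))).as_rotvec()
        print("off",off.round(2),"turn",t.round(3))
def T(x,y,z,a=TY): return (*fr(TO,TY,[[x,y,z]])[0],a)
E
python3 - <<'E'
from h import *
go((.42,-.25,.2,TY),T(-.118,0,.15))
E
```

```text
t 0.1 pos [ 0.2321 -0.5799  0.2049] F [ 0.  -0.1 -0.2] w 0.0939
off [ 29.7  -23.64   0.51] turn [-0.001  0.     0.317]
off [ 45.18 -60.9    5.55] turn [-0.001  0.     0.317]
```

Request:
servo_tool(steps=[{"claw":1,"offset":[5,-4,0],"turn":[0,0,0.08]},{"claw":1,"offset":[10,-8,0],"turn":[0,0,0.16]},{"claw":1,"offset":[15,-12,0],"turn":[0,0,0.24]},{"claw":1,"offset":[20,-16,0.2],"turn":[0,0,0.317]},{"claw":1,"offset":[25,-20,0.3],"turn":[0,0,0.317]},{"claw":1,"offset":[29.7,-24,0.5],"turn":[0,0,0.317]},{"claw":1,"offset":[31.5,-28,0.5],"turn":[0,0,0.317]},{"claw":1,"offset":[33,-31.5,0.5],"turn":[0,0,0.317]}])

```text
time: 1.1
ee_pos: [0.4216, -0.1629, 0.2002]
tool_rot: [-0.0, 0.999, 0.033, -0.0]
wrist_force: [-0.2, -0.7, 0.4]
grip_width: 0.0941
grasp_force: 0.0
```

```bash
python3 -c "
from h import *
go(T(-.118,0,.15),T(-.118,0,.05))"
```

```text
t 1.1 pos [ 0.4216 -0.1629  0.2002] F [-0.2 -0.7  0.4] w 0.0941
off [  2.43 -31.54   5.03] turn [-0.     0.     0.002]
off [  2.44 -31.54  15.03] turn [-0.     0.     0.002]
```

Request:
servo_tool(steps=[{"claw":1,"offset":[0.4,-5.5,0],"turn":[0,0,0]},{"claw":1,"offset":[0.8,-11,0],"turn":[0,0,0]},{"claw":1,"offset":[1.2,-16.5,1],"turn":[0,0,0]},{"claw":1,"offset":[1.6,-22,2],"turn":[0,0,0]},{"claw":1,"offset":[2,-27,3],"turn":[0,0,0]},{"claw":1,"offset":[2.4,-31.5,5],"turn":[0,0,0]},{"claw":1,"offset":[2.4,-31.5,9],"turn":[0,0,0]},{"claw":1,"offset":[2.4,-31.5,11],"turn":[0,0,0]}])

```text
time: 2.1
ee_pos: [0.4244, 0.151, 0.0886]
tool_rot: [0.0, 0.999, 0.033, -0.001]
wrist_force: [0.3, -0.3, 0.1]
grip_width: 0.0939
grasp_force: 0.0
```

```bash
python3 -c "
from h import *
go(T(-.118,0,.05),T(-.09,0,.05),T(.048,0,.044))"
```

```text
t 2.1 pos [0.4244 0.151  0.0886] F [ 0.3 -0.3  0.1] w 0.0939
off [ 0.11 -0.24  3.86] turn [0.    0.002 0.001]
off [ 2.91 -0.23  3.86] turn [0.    0.002 0.001]
off [16.71 -0.22  4.43] turn [0.    0.002 0.001]
```

Request:
servo_tool(steps=[{"claw":1,"offset":[0,-0.2,2],"turn":[0,0,0]},{"claw":1,"offset":[0.1,-0.2,3.7],"turn":[0,0,0]},{"claw":1,"offset":[1.5,-0.2,3.7],"turn":[0,0,0]},{"claw":1,"offset":[2.7,-0.2,3.7],"turn":[0,0,0]},{"claw":1,"offset":[3.7,-0.2,3.7],"turn":[0,0,0]},{"claw":1,"offset":[4.7,-0.2,3.7],"turn":[0,0,0]},{"claw":1,"offset":[5.7,-0.2,3.75],"turn":[0,0,0]},{"claw":1,"offset":[6.7,-0.2,3.8],"turn":[0,0,0]}])

```text
time: 3.1
ee_pos: [0.4931, 0.1571, 0.0526]
tool_rot: [-0.0, 0.999, 0.032, 0.0]
wrist_force: [-1.5, -0.1, -1.5]
grip_width: 0.0938
grasp_force: 0.6
```

```bash
python3 -c "
from h import *
go(T(-.006,0,.046),T(.049,0,.044))
p,d=grab_frame('scene');cv2.imwrite('pics/s1.png',p[200:440,280:560].repeat(2,0).repeat(2,1))"
```

```text
t 3.1 pos [0.4931 0.1571 0.0526] F [-1.5 -0.1 -1.5] w 0.0938
off [ 4.41 -0.07  0.66] turn [-0. -0. -0.]
off [ 9.91 -0.07  0.86] turn [-0. -0. -0.]
```

View pics/s1.png

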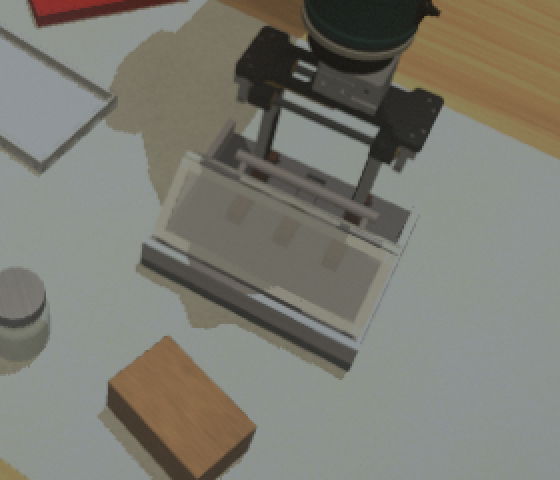

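The cover is folding as the fingers push the bar (around crop pixel (310,185)). I'll carry on to the stop.

Request:
servo_tool(steps=[{"claw":1,"offset":[1.2,-0.1,0.1],"turn":[0,0,0]},{"claw":1,"offset":[2.5,-0.1,0.25],"turn":[0,0,0]},{"claw":1,"offset":[3.8,-0.1,0.5],"turn":[0,0,0]},{"claw":1,"offset":[5.2,-0.1,0.7],"turn":[0,0,0]},{"claw":1,"offset":[6.6,-0.1,0.8],"turn":[0,0,0]},{"claw":1,"offset":[8,-0.1,0.9],"turn":[0,0,0]},{"claw":1,"offset":[9,-0.1,0.9],"turn":[0,0,0]},{"claw":1,"offset":[9.7,-0.1,0.9],"turn":[0,0,0]}])

```text
time: 4.15
ee_pos: [0.5893, 0.1642, 0.0434]
tool_rot: [-0.0, 0.999, 0.032, -0.0]
wrist_force: [-8.4, 0.3, -0.7]
grip_width: 0.0943
grasp_force: 4.6
```

Request:
servo_tool(steps=[{"claw":1,"offset":[0.1,0,0],"turn":[0,0,0]},{"claw":1,"offset":[0.2,0,0],"turn":[0,0,0]},{"claw":1,"offset":[0.3,0,0],"turn":[0,0,0]},{"claw":1,"offset":[0.4,0,0],"turn":[0,0,0]},{"claw":1,"offset":[0.4,0,0],"turn":[0,0,0]},{"claw":1,"offset":[0.4,0,0],"turn":[0,0,0]},{"claw":1,"offset":[0.4,0,0],"turn":[0,0,0]},{"claw":1,"offset":[0.4,0,0],"turn":[0,0,0]}])

```text
time: 5.15
ee_pos: [0.5902, 0.1644, 0.0429]
tool_rot: [0.001, 0.999, 0.032, -0.003]
wrist_force: [-16.6, -3.0, 9.0]
grip_width: 0.0942
grasp_force: 8.7
```

```bash
python3 -c "
from h import *
go(T(-.012,0,.15))
p,d=grab_frame('scene');cv2.imwrite('pics/s2.png',p[200:440,280:560].repeat(2,0).repeat(2,1))"
```

```text
t 5.15 pos [0.5902 0.1644 0.0429] F [-16.6  -3.    9. ] w 0.0942
off [ -5.99   0.04 -10.68] turn [0.001 0.005 0.001]
```

View pics/s2.png

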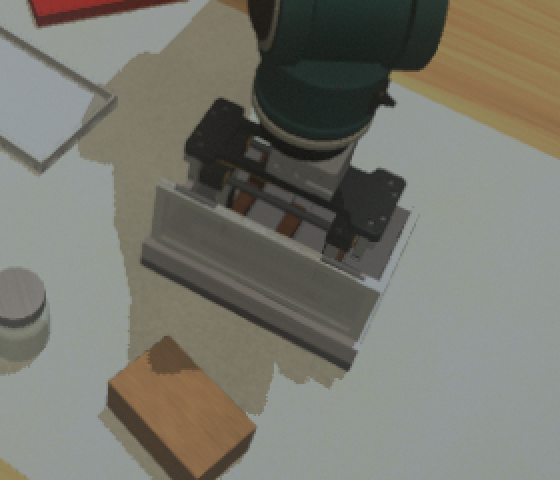

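The cover is upright at its stop, with 17 N on the fingers. I'll back off, rise and look.

Request:
servo_tool(steps=[{"claw":1,"offset":[-1,0,0],"turn":[0,0,0]},{"claw":1,"offset":[-3,0,0],"turn":[0,0,0]},{"claw":1,"offset":[-6,0,-1],"turn":[0,0,0]},{"claw":0.2,"offset":[-9,0,-5],"turn":[0,0,0]},{"claw":-0.15,"offset":[-11,0,-10],"turn":[0,0,0]},{"claw":-0.15,"offset":[-13,4,-13],"turn":[0,0,0]},{"claw":-0.15,"offset":[-15,9,-14],"turn":[0,0,0]},{"claw":-0.15,"offset":[-17,14,-14],"turn":[0,0,0]}])

```text
time: 6.2
ee_pos: [0.432, 0.0125, 0.1846]
tool_rot: [0.0, 0.999, 0.032, 0.001]
wrist_force: [2.0, 0.0, -0.8]
grip_width: 0.0471
grasp_force: 0.0
```

```bash
python3 - <<'E'
from h import *
go(T(-.012,.052,.1))
p,d=grab_frame("top");cv2.imwrite("pics/t1raw.png",p);np.save("t1.npy",d)
big=cv2.convertScaleAbs(cv2.resize(p[195:335,130:460],None,fx=2.4,fy=2.4,interpolation=cv2.INTER_CUBIC),alpha=1.7)
cv2.imwrite("pics/t1.png",big)
C=cloud("top",d)
c,s=np.cos(TY),np.sin(TY);X=C[...,0]-TO[0];Y=C[...,1]-TO[1];x=c*X+s*Y;y=-s*X+c*Y
m=(abs(x)<.12)&(abs(y)<.1)&(C[...,2]>.08)
print("high pts",m.sum(),np.percentile(x[m],[5,50,95]),C[...,2][m].max())
hsv=cv2.cvtColor(p,cv2.COLOR_BGR2HSV);k=((hsv[...,0]<20)&(hsv[...,1]>110)).astype(np.uint8)
cs,_=cv2.findContours(k[195:335,130:280],cv2.RETR_EXTERNAL,cv2.CHAIN_APPROX_NONE,offset=(130,195))
for q in cs:
    if cv2.contourArea(q)<40: continue
    r=cv2.minAreaRect(q);w=world("top",[r[0]],.028)[0]
    X,Y=w[:2]-TO;print(np.round(r[0],1),np.round(r[1],1),"tray mm",np.round([1e3*(c*X+s*Y),1e3*(c*Y-s*X)],1))
E
```

```text
t 6.2 pos [0.432  0.0125 0.1846] F [ 2.   0.  -0.8] w 0.0471
off [ 10.8  -19.32   8.48] turn [ 0.001 -0.003 -0.   ]
high pts 2165 [-0.11308595  0.07849184  0.08683182] 0.5814194164551243
```

View pics/t1.png

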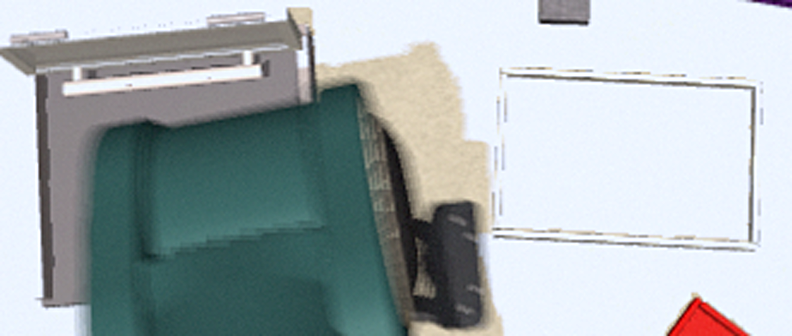

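The cover stands folded (crop (150,45)), the dish hasn't moved, and the arm hides the toggles. I'll move it aside and measure them.

Request:
servo_tool(steps=[{"claw":-0.15,"offset":[0,5,0],"turn":[0,0,0]},{"claw":-0.15,"offset":[0,10,0],"turn":[0,0,0]},{"claw":-0.15,"offset":[0,15,0],"turn":[0,0,0]},{"claw":-0.15,"offset":[0,20,0],"turn":[0,0,0]},{"claw":-0.15,"offset":[0,25,0],"turn":[0,0,0]},{"claw":-0.15,"offset":[0,25,0],"turn":[0,0,0]},{"claw":-0.15,"offset":[0,25,0],"turn":[0,0,0]},{"claw":-0.15,"offset":[0,25,0],"turn":[0,0,0]}])

```text
time: 7.25
ee_pos: [0.4483, -0.2345, 0.1836]
tool_rot: [-0.0, 0.999, 0.033, 0.0]
wrist_force: [0.1, -0.0, 0.4]
grip_width: 0.0403
grasp_force: 0.0
```

```bash
cat > tog.py <<'E'
from h import *
p,d=grab_frame("top")
c,s=np.cos(TY),np.sin(TY)
hsv=cv2.cvtColor(p,cv2.COLOR_BGR2HSV);k=((hsv[...,0]<20)&(hsv[...,1]>110)).astype(np.uint8)
k[:195]=0;k[335:]=0;k[:,:130]=0;k[:,280:]=0
cs,_=cv2.findContours(k,cv2.RETR_EXTERNAL,cv2.CHAIN_APPROX_NONE)
for q in cs:
    if cv2.contourArea(q)<20: continue
    r=cv2.minAreaRect(q);w=world("top",[r[0]],.026)[0]
    X,Y=w[:2]-TO;print(np.round(r[0],1),np.round(r[1],1),"tray mm",np.round([1e3*(c*X+s*Y),1e3*(c*Y-s*X)],1))
cv2.imwrite("pics/t2.png",cv2.convertScaleAbs(cv2.resize(p[195:335,130:280],None,fx=4,fy=4,interpolation=cv2.INTER_CUBIC),alpha=1.5))
E
python3 tog.py; python3 -c "
from h import *
go(T(-.012,.052,.1))"
```

```text
[176.7 301. ] [24.1  9.7] tray mm [-64.9  49.6]
[232.9 296. ] [24.1  9.1] tray mm [-64.1 -53.3]
[175.  272.5] [23. 10.] tray mm [-12.5  50.5]
[203.  270.5] [23.4  9.3] tray mm [-13.2  -1.3]
[231.5 268. ] [24.  9.] tray mm [-13.  -53.6]
t 7.3 pos [ 0.4483 -0.2346  0.1836] F [ 0.7 -0.6  0.6] w 0.04
off [ 10.84 -44.06   8.36] turn [ 0.    -0.     0.001]
```

View pics/t2.png

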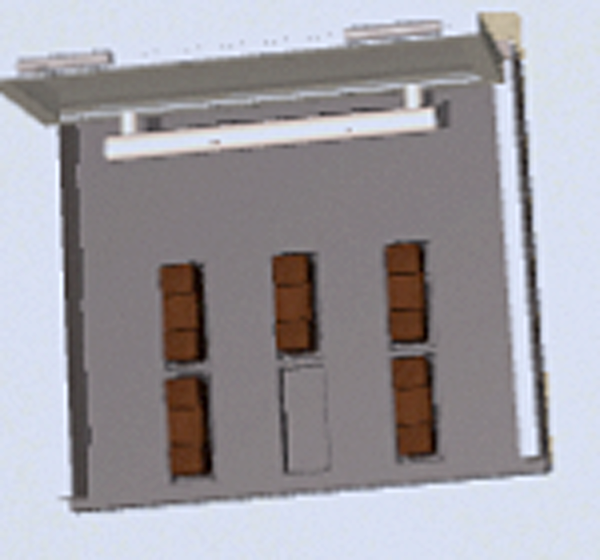

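Five toggles are clear, in far pockets at crop (182,312), (294,303) and (406,293), and near pockets at (187,425) and (413,405). The empty pocket is at (306,418). I'm going to the first one, far left.

Request:
servo_tool(force=15, steps=[{"claw":-0.15,"offset":[1,-5.5,0],"turn":[0,0,0]},{"claw":-0.15,"offset":[2,-11,0],"turn":[0,0,0]},{"claw":-0.15,"offset":[3.5,-16.5,1],"turn":[0,0,0]},{"claw":-0.15,"offset":[5,-22,3],"turn":[0,0,0]},{"claw":-0.15,"offset":[6.5,-27.5,5],"turn":[0,0,0]},{"claw":-0.15,"offset":[8,-33,7],"turn":[0,0,0]},{"claw":-0.15,"offset":[9.5,-38.5,8.4],"turn":[0,0,0]},{"claw":-0.15,"offset":[10.8,-43.9,8.4],"turn":[0,0,0]}])

```text
time: 8.3
ee_pos: [0.5272, 0.2117, 0.0986]
tool_rot: [0.0, 0.999, 0.032, -0.001]
wrist_force: [0.9, -0.9, -0.2]
grip_width: 0.04
grasp_force: 0.0
```

```bash
python3 -c "
from h import *
go(T(-.0125,.0513,.016))"
```

```text
t 8.3 pos [0.5272 0.2117 0.0986] F [ 0.9 -0.9 -0.2] w 0.04
off [0.02 0.03 8.26] turn [0.    0.001 0.001]
```

Request:
servo_tool(force=15, steps=[{"claw":-0.15,"offset":[0,0,4],"turn":[0,0,0]},{"claw":-0.15,"offset":[0,0,7.2],"turn":[0,0,0]},{"claw":-0.15,"offset":[0,0,8.25],"turn":[0,0,0]},{"claw":-0.15,"offset":[0,0,8.25],"turn":[0,0,0]},{"claw":-1,"offset":[0,0,8.25],"turn":[0,0,0]},{"claw":-1,"offset":[0,0,8.25],"turn":[0,0,0]},{"claw":-1,"offset":[0,0,8.25],"turn":[0,0,0]},{"claw":-1,"offset":[0,0,8.25],"turn":[0,0,0]}])

```text
time: 9.3
ee_pos: [0.5283, 0.2107, 0.0179]
tool_rot: [-0.001, 0.999, 0.032, 0.001]
wrist_force: [-1.1, 6.1, 6.8]
grip_width: 0.0161
grasp_force: 15.0
```

Request:
servo_tool(force=15, steps=[{"claw":-1,"offset":[0,0,0],"turn":[0,0,0]},{"claw":-1,"offset":[0,0,-1],"turn":[0,0,0]},{"claw":-1,"offset":[0,0,-2],"turn":[0,0,0]},{"claw":-1,"offset":[0,0,-4],"turn":[0,0,0]},{"claw":-1,"offset":[0,0,-5.5],"turn":[0,0,0]},{"claw":-1,"offset":[0,0,-5.5],"turn":[0,0,0]},{"claw":-1,"offset":[0,0,-5.5],"turn":[0,0,0]},{"claw":-1,"offset":[0,0,-5.5],"turn":[0,0,0]}])

```text
time: 10.3
ee_pos: [0.5276, 0.2093, 0.0714]
tool_rot: [0.0, 0.999, 0.032, -0.0]
wrist_force: [0.6, -0.6, -0.2]
grip_width: 0.0156
grasp_force: 15.0
```

```bash
cat >> h.py <<'E'
DO,DY=np.array([.541,-.1855]),-.078
def D(x,y,z,a=TY): return (*fr(DO,DY,[[x,y,z]])[0],a)
E
python3 -c "
from h import *
go(D(.03,.06,.065),D(.03,.06,.0135))
p,d=grab_frame('scene');cv2.imwrite('pics/s3.png',p[200:340,340:520].repeat(3,0).repeat(3,1))"
```

```text
t 10.3 pos [0.5276 0.2093 0.0714] F [ 0.6 -0.6 -0.2] w 0.0156
off [ 2.64 33.97  0.64] turn [ 0.     0.001 -0.   ]
off [ 2.65 33.97  5.79] turn [ 0.     0.001 -0.   ]
```

View pics/s3.png

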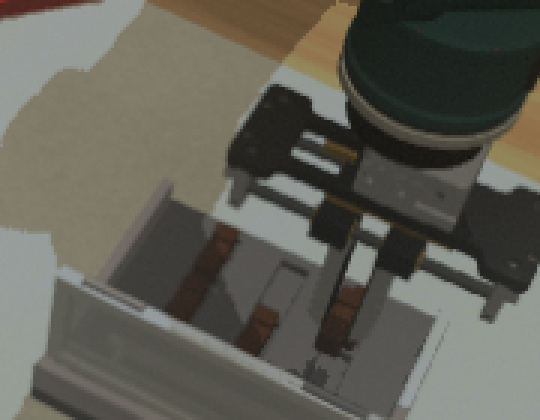

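The toggle is held (opening 15.6 mm) and clear of the tray, as seen at crop (345,310). I'm carrying it to the dish.

Request:
servo_tool(steps=[{"claw":-1,"offset":[0.3,4.5,0],"turn":[0,0,0]},{"claw":-1,"offset":[0.6,9.5,0],"turn":[0,0,0]},{"claw":-1,"offset":[1,14.5,0],"turn":[0,0,0]},{"claw":-1,"offset":[1.4,19.5,0],"turn":[0,0,0]},{"claw":-1,"offset":[1.8,24.5,0],"turn":[0,0,0]},{"claw":-1,"offset":[2.2,29.5,0.4],"turn":[0,0,0]},{"claw":-1,"offset":[2.6,34,0.6],"turn":[0,0,0]},{"claw":-1,"offset":[2.6,34,0.6],"turn":[0,0,0]}])

```text
time: 11.35
ee_pos: [0.5751, -0.1321, 0.0651]
tool_rot: [0.0, 1.0, 0.029, -0.001]
wrist_force: [-1.0, 0.7, -0.4]
grip_width: 0.0158
grasp_force: 15.0
```

```bash
python3 -c "
from h import *
go(D(.03,.06,.0155))
p,d=grab_frame('scene');cv2.imwrite('pics/s4.png',p[150:330,200:440].repeat(3,0).repeat(3,1))"
```

```text
t 11.35 pos [ 0.5751 -0.1321  0.0651] F [-1.   0.7 -0.4] w 0.0158
off [ 0.08 -0.41  4.96] turn [ 0.001  0.001 -0.005]
```

View pics/s4.png

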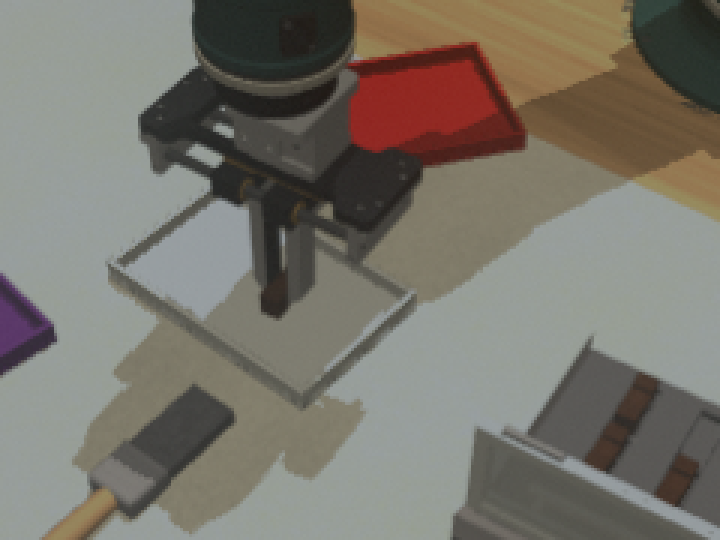

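The dish is where it was measured, and the held toggle hangs over it (crop (275,295)). I'll lower and release.

Request:
servo_tool(steps=[{"claw":-1,"offset":[0,-0.3,2.5],"turn":[0,0,0]},{"claw":-1,"offset":[0,-0.3,4.3],"turn":[0,0,0]},{"claw":-1,"offset":[0,-0.3,4.9],"turn":[0,0,0]},{"claw":-1,"offset":[0,-0.3,4.9],"turn":[0,0,0]},{"claw":-0.3,"offset":[0,-0.3,4.9],"turn":[0,0,0]},{"claw":-0.3,"offset":[0,-0.3,4.9],"turn":[0,0,0]},{"claw":-0.3,"offset":[0,-0.3,2],"turn":[0,0,0]},{"claw":-0.3,"offset":[0,-0.3,-1],"turn":[0,0,0]}])

```text
time: 12.4
ee_pos: [0.5752, -0.1252, 0.0768]
tool_rot: [-0.0, 0.999, 0.032, -0.0]
wrist_force: [-1.1, 0.0, -0.3]
grip_width: 0.0325
grasp_force: 0.0
```

```bash
python3 -c "
from h import *
go(T(-.0125,-.0013,.065))"
```

```text
t 12.4 pos [ 0.5752 -0.1252  0.0768] F [-1.1  0.  -0.3] w 0.0325
off [ -2.64 -28.64   1.19] turn [-0.  0. -0.]
```

Request:
servo_tool(steps=[{"claw":-0.15,"offset":[-0.4,-5,0],"turn":[0,0,0]},{"claw":-0.15,"offset":[-0.8,-10,0],"turn":[0,0,0]},{"claw":-0.15,"offset":[-1.3,-15.5,0],"turn":[0,0,0]},{"claw":-0.15,"offset":[-1.8,-21,0],"turn":[0,0,0]},{"claw":-0.15,"offset":[-2.3,-26,0.5],"turn":[0,0,0]},{"claw":-0.15,"offset":[-2.6,-28.6,1.2],"turn":[0,0,0]},{"claw":-0.15,"offset":[-2.6,-28.6,3],"turn":[0,0,0]},{"claw":-0.15,"offset":[-2.6,-28.6,3],"turn":[0,0,0]}])

```text
time: 13.4
ee_pos: [0.5306, 0.1574, 0.0448]
tool_rot: [0.0, 1.0, 0.032, -0.001]
wrist_force: [0.7, -0.1, -0.4]
grip_width: 0.0397
grasp_force: 0.0
```

```bash
cat > chk.py <<'E'
from h import *
import sys
# rim of dish from top depth
p,d=grab_frame("top");C=cloud("top",d)
hsv=cv2.cvtColor(p,cv2.COLOR_BGR2HSV)
m=((C[...,2]>.011)&(C[...,2]<.03)&(hsv[...,1]<60)&(C[...,0]>.40)&(C[...,0]<.68)&(C[...,1]<-.02)&(C[...,1]>-.37)&(d>0)).astype(np.uint8)
m=cv2.morphologyEx(m,cv2.MORPH_CLOSE,np.ones((3,3)))
n,l,st,_=cv2.connectedComponentsWithStats(m,connectivity=8)
i=1+np.argmax(st[1:,2]*st[1:,3]);P=C[l==i][:,:2].astype(np.float32)*1000
r=cv2.minAreaRect(P);print("dish",np.round(r[0],1),np.round(r[1],1),round(r[2],1),len(P))
k=(((hsv[...,0]<20)|(hsv[...,0]>170))&(hsv[...,1]>90)&(C[...,0]>.46)&(C[...,0]<.63)&(C[...,1]<-.06)&(C[...,1]>-.31)&(C[...,2]<.05)).astype(np.uint8)
cs,_=cv2.findContours(k,cv2.RETR_EXTERNAL,cv2.CHAIN_APPROX_NONE)
for q in cs:
    if cv2.contourArea(q)<20: continue
    r=cv2.minAreaRect(q);w=world("top",[r[0]],.023)[0]
    print("toggle world",w[:2].round(4),np.round(r[1],1),"z",np.round(np.median(C[...,2][cv2.drawContours(np.zeros((480,640),np.uint8),[q],-1,1,-1)>0]),4),"dish frame",np.round(R.from_euler("z",-DY).apply([*(w[:2]-DO),0])[:2],4))
E
python3 chk.py; python3 -c "
from h import *
go(T(-.0125,-.0013,.0175))"
```

```text
dish [ 487.5 -180.4] [201.4 241.7] 85.9 1206
toggle world [ 0.5735 -0.1258] [24.4  8.2] z 0.0245 dish frame [0.0277 0.062 ]
t 13.45 pos [0.5311 0.1573 0.0455] F [-0.  -0.6  0.1] w 0.0399
off [-0.03 -0.16  2.8 ] turn [ 0.001  0.001 -0.001]
```

Request:
servo_tool(steps=[{"claw":-0.15,"offset":[0,-0.15,1.5],"turn":[0,0,0]},{"claw":-0.15,"offset":[0,-0.15,2.7],"turn":[0,0,0]},{"claw":-0.15,"offset":[0,-0.15,2.8],"turn":[0,0,0]},{"claw":-1,"offset":[0,-0.15,2.8],"turn":[0,0,0]},{"claw":-1,"offset":[0,-0.15,2.8],"turn":[0,0,0]},{"claw":-1,"offset":[0,-0.15,2.8],"turn":[0,0,0]},{"claw":-1,"offset":[0,-0.15,2.8],"turn":[0,0,0]},{"claw":-1,"offset":[0,-0.15,2.2],"turn":[0,0,0]}])

```text
time: 14.45
ee_pos: [0.5308, 0.1599, 0.0239]
tool_rot: [0.0, 0.999, 0.032, -0.0]
wrist_force: [-0.4, 0.9, 0.3]
grip_width: 0.0155
grasp_force: 15.0
```

Request:
servo_tool(steps=[{"claw":-1,"offset":[0,0,-1.5],"turn":[0,0,0]},{"claw":-1,"offset":[0,0,-3],"turn":[0,0,0]},{"claw":-1,"offset":[0,0,-4.5],"turn":[0,0,0]},{"claw":-1,"offset":[0.3,4,-4.5],"turn":[0,0,0]},{"claw":-1,"offset":[0.6,8,-4.5],"turn":[0,0,0]},{"claw":-1,"offset":[0.9,13,-4.5],"turn":[0,0,0]},{"claw":-1,"offset":[1.2,16,-4.5],"turn":[0,0,0]},{"claw":-1,"offset":[1.2,16,-4.5],"turn":[0,0,0]}])

```text
time: 15.45
ee_pos: [0.5536, -0.0015, 0.0696]
tool_rot: [0.0, 1.0, 0.03, 0.0]
wrist_force: [1.0, 0.6, -0.8]
grip_width: 0.0156
grasp_force: 15.0
```

```bash
sed -i 's/C\[...,0\]>.40/C[...,0]>.462/' chk.py; python3 chk.py; python3 -c "
from h import *
go(D(.03,.0,.065),D(.03,.0,.0155))"
```

```text
dish [ 487.2 -182.3] [196.6 243.2] 85.3 945
toggle world [ 0.5735 -0.1257] [24.5  8.2] z 0.0251 dish frame [0.0277 0.0621]
t 15.5 pos [5.534e-01 4.000e-04 6.960e-02] F [0.3 1.1 0.7] w 0.0159
off [ 0.58 18.9   0.46] turn [ 0.    -0.    -0.002]
off [ 0.57 18.9   5.41] turn [ 0.    -0.    -0.002]
```

Request:
servo_tool(steps=[{"claw":-1,"offset":[0.2,5,0.2],"turn":[0,0,0]},{"claw":-1,"offset":[0.4,10,0.4],"turn":[0,0,0]},{"claw":-1,"offset":[0.5,15,0.4],"turn":[0,0,0]},{"claw":-1,"offset":[0.6,18.9,0.5],"turn":[0,0,0]},{"claw":-1,"offset":[0.6,18.9,1.5],"turn":[0,0,0]},{"claw":-1,"offset":[0.6,18.9,3],"turn":[0,0,0]},{"claw":-1,"offset":[0.6,18.9,3.5],"turn":[0,0,0]},{"claw":-1,"offset":[0.6,18.9,3.5],"turn":[0,0,0]}])

```text
time: 16.5
ee_pos: [0.5712, -0.1859, 0.0335]
tool_rot: [-0.0, 0.999, 0.033, -0.0]
wrist_force: [0.3, 0.1, -1.0]
grip_width: 0.0158
grasp_force: 15.0
```

```bash
python3 -c "
from h import *
go(D(.03,.0,.0155))"
```

```text
t 16.5 pos [ 0.5712 -0.1859  0.0335] F [ 0.3  0.1 -1. ] w 0.0158
off [-0.04  0.19  1.8 ] turn [-0.001  0.001  0.001]
```

Request:
servo_tool(steps=[{"claw":-1,"offset":[0,0.2,1.2],"turn":[0,0,0]},{"claw":-1,"offset":[0,0.2,1.75],"turn":[0,0,0]},{"claw":-1,"offset":[0,0.2,1.75],"turn":[0,0,0]},{"claw":-0.3,"offset":[0,0.2,1.75],"turn":[0,0,0]},{"claw":-0.3,"offset":[0,0.2,1.75],"turn":[0,0,0]},{"claw":-0.3,"offset":[0,0.2,-1],"turn":[0,0,0]},{"claw":-0.3,"offset":[0,0.2,-4.2],"turn":[0,0,0]},{"claw":-0.3,"offset":[0,0.2,-4.2],"turn":[0,0,0]}])

```text
time: 17.5
ee_pos: [0.5727, -0.1895, 0.0783]
tool_rot: [0.001, 0.999, 0.032, 0.002]
wrist_force: [-0.5, 0.6, -0.2]
grip_width: 0.033
grasp_force: 0.0
```

```bash
python3 -c "
from h import *
go(T(-.0125,-.0533,.065))"
```

```text
t 17.5 pos [ 0.5727 -0.1895  0.0783] F [-0.5  0.6 -0.2] w 0.033
off [ -1.99 -29.84   1.28] turn [ 0.002 -0.004 -0.   ]
```

Request:
servo_tool(steps=[{"claw":-0.15,"offset":[-0.3,-5,0],"turn":[0,0,0]},{"claw":-0.15,"offset":[-0.6,-10,0],"turn":[0,0,0]},{"claw":-0.15,"offset":[-1,-15.5,0],"turn":[0,0,0]},{"claw":-0.15,"offset":[-1.4,-21,0],"turn":[0,0,0]},{"claw":-0.15,"offset":[-1.8,-26.5,0.5],"turn":[0,0,0]},{"claw":-0.15,"offset":[-2,-29.8,1.2],"turn":[0,0,0]},{"claw":-0.15,"offset":[-2,-29.8,3],"turn":[0,0,0]},{"claw":-0.15,"offset":[-2,-29.8,3],"turn":[0,0,0]}])

```text
time: 18.5
ee_pos: [0.5314, 0.1059, 0.0443]
tool_rot: [0.0, 0.999, 0.032, -0.001]
wrist_force: [-0.4, 0.2, -1.1]
grip_width: 0.04
grasp_force: 0.0
```

```bash
python3 chk.py; python3 -c "
from h import *
go(T(-.0125,-.0533,.0175))"
```

```text
dish [ 487.5 -180.2] [201.1 241.8] 85.8 1205
toggle world [ 0.5704 -0.1896] [24.4  8.5] z 0.0247 dish frame [ 0.0296 -0.0018]
toggle world [ 0.5737 -0.1257] [24.3  8.2] z 0.0246 dish frame [0.0279 0.0621]
t 18.55 pos [0.532  0.1057 0.0451] F [-0.6 -1.   0.3] w 0.04
off [ 0.2  -0.12  2.76] turn [ 0.     0.002 -0.001]
```

Request:
servo_tool(steps=[{"claw":-0.15,"offset":[0.2,-0.1,1.5],"turn":[0,0,0]},{"claw":-0.15,"offset":[0.2,-0.1,2.6],"turn":[0,0,0]},{"claw":-0.15,"offset":[0.2,-0.1,2.7],"turn":[0,0,0]},{"claw":-1,"offset":[0.2,-0.1,2.7],"turn":[0,0,0]},{"claw":-1,"offset":[0.2,-0.1,2.7],"turn":[0,0,0]},{"claw":-1,"offset":[0.2,-0.1,2.7],"turn":[0,0,0]},{"claw":-1,"offset":[0.2,-0.1,2.7],"turn":[0,0,0]},{"claw":-1,"offset":[0.2,-0.1,2.2],"turn":[0,0,0]}])

```text
time: 19.55
ee_pos: [0.5341, 0.1081, 0.024]
tool_rot: [-0.0, 0.999, 0.032, -0.0]
wrist_force: [-0.4, 0.3, -0.4]
grip_width: 0.0155
grasp_force: 15.0
```

Request:
servo_tool(steps=[{"claw":-1,"offset":[0,0,-1.5],"turn":[0,0,0]},{"claw":-1,"offset":[0,0,-3],"turn":[0,0,0]},{"claw":-1,"offset":[0,0,-4.5],"turn":[0,0,0]},{"claw":-1,"offset":[0.3,4,-4.5],"turn":[0,0,0]},{"claw":-1,"offset":[0.6,8,-4.5],"turn":[0,0,0]},{"claw":-1,"offset":[0.9,13,-4.5],"turn":[0,0,0]},{"claw":-1,"offset":[1.2,16,-4.5],"turn":[0,0,0]},{"claw":-1,"offset":[1.2,16,-4.5],"turn":[0,0,0]}])

```text
time: 20.55
ee_pos: [0.5568, -0.0535, 0.0696]
tool_rot: [0.0, 1.0, 0.03, 0.0]
wrist_force: [0.6, 1.0, -0.1]
grip_width: 0.0157
grasp_force: 15.0
```

```bash
python3 chk.py; python3 -c "
from h import *
go(D(.03,-.062,.065),D(.03,-.062,.0155))"
```

```text
dish [ 481.4 -197.5] [159.5 285.2] 70.3 690
toggle world [ 0.5705 -0.1897] [24.3  8.4] z 0.0249 dish frame [ 0.0297 -0.0019]
t 20.6 pos [ 0.5567 -0.0515  0.0696] F [0.1 0.4 0.2] w 0.0158
off [-0.29 19.84  0.46] turn [ 0.    -0.    -0.002]
off [-0.3  19.84  5.41] turn [ 0.    -0.    -0.002]
```

Request:
servo_tool(steps=[{"claw":-1,"offset":[-0.1,5,0.2],"turn":[0,0,0]},{"claw":-1,"offset":[-0.2,10,0.3],"turn":[0,0,0]},{"claw":-1,"offset":[-0.2,15,0.3],"turn":[0,0,0]},{"claw":-1,"offset":[-0.3,19.8,0.4],"turn":[0,0,0]},{"claw":-1,"offset":[-0.3,19.8,0.5],"turn":[0,0,0]},{"claw":-1,"offset":[-0.3,19.8,2],"turn":[0,0,0]},{"claw":-1,"offset":[-0.3,19.8,3],"turn":[0,0,0]},{"claw":-1,"offset":[-0.3,19.8,3],"turn":[0,0,0]}])

```text
time: 21.6
ee_pos: [0.5658, -0.2471, 0.0378]
tool_rot: [-0.001, 0.999, 0.033, -0.001]
wrist_force: [0.1, 0.3, 0.3]
grip_width: 0.0154
grasp_force: 15.0
```

```bash
python3 -c "
from h import *
go(D(.03,-.062,.0155))"
```

```text
t 21.6 pos [ 0.5658 -0.2471  0.0378] F [0.1 0.3 0.3] w 0.0154
off [0.02 0.25 2.23] turn [-0.001  0.002  0.001]
```

Request:
servo_tool(steps=[{"claw":-1,"offset":[0,0.2,1.5],"turn":[0,0,0]},{"claw":-1,"offset":[0,0.2,2.15],"turn":[0,0,0]},{"claw":-1,"offset":[0,0.2,2.15],"turn":[0,0,0]},{"claw":-0.3,"offset":[0,0.2,2.15],"turn":[0,0,0]},{"claw":-0.3,"offset":[0,0.2,2.15],"turn":[0,0,0]},{"claw":-0.3,"offset":[0,0.2,-1],"turn":[0,0,0]},{"claw":-0.3,"offset":[0,0.2,-4],"turn":[0,0,0]},{"claw":-0.3,"offset":[0,0.2,-4],"turn":[0,0,0]}])

```text
time: 22.6
ee_pos: [0.5676, -0.2511, 0.0813]
tool_rot: [0.001, 0.999, 0.032, 0.002]
wrist_force: [1.3, 0.3, 0.4]
grip_width: 0.0329
grasp_force: 0.0
```

```bash
python3 -c "
from h import *
go(T(-.0645,-.0533,.065))"
```

```text
t 22.6 pos [ 0.5676 -0.2511  0.0813] F [1.3 0.3 0.4] w 0.0329
off [ -6.28 -35.95   1.54] turn [ 0.002 -0.003 -0.   ]
```

Request:
servo_tool(steps=[{"claw":-0.15,"offset":[-0.8,-5,0],"turn":[0,0,0]},{"claw":-0.15,"offset":[-1.8,-10,0],"turn":[0,0,0]},{"claw":-0.15,"offset":[-2.8,-15.5,0],"turn":[0,0,0]},{"claw":-0.15,"offset":[-3.8,-21,0],"turn":[0,0,0]},{"claw":-0.15,"offset":[-4.8,-26.5,0],"turn":[0,0,0]},{"claw":-0.15,"offset":[-5.7,-32,0.5],"turn":[0,0,0]},{"claw":-0.15,"offset":[-6.3,-35.9,1.2],"turn":[0,0,0]},{"claw":-0.15,"offset":[-6.3,-35.9,3],"turn":[0,0,0]}])

```text
time: 23.6
ee_pos: [0.4801, 0.1065, 0.0488]
tool_rot: [-0.0, 0.999, 0.034, 0.0]
wrist_force: [-0.0, -0.3, -0.3]
grip_width: 0.0401
grasp_force: 0.0
```

```bash
python3 chk.py; python3 -c "
from h import *
go(T(-.0645,-.0533,.0175))"
```

```text
dish [ 489.2 -180.8] [201.7 241. ] 87.0 1199
toggle world [ 0.5655 -0.2502] [24.1  9.4] z 0.0242 dish frame [ 0.0294 -0.0626]
toggle world [ 0.5705 -0.1897] [24.3  8.4] z 0.0249 dish frame [ 0.0297 -0.0019]
toggle world [ 0.5737 -0.1258] [24.2  8.1] z 0.0248 dish frame [0.028  0.0621]
t 23.65 pos [0.4792 0.1042 0.0463] F [-2.7 -1.3 -2.9] w 0.0398
off [0.28 0.07 2.88] turn [-0.     0.002  0.002]
```

Request:
servo_tool(steps=[{"claw":-0.15,"offset":[0.3,0,1.5],"turn":[0,0,0]},{"claw":-0.15,"offset":[0.3,0,2.6],"turn":[0,0,0]},{"claw":-0.15,"offset":[0.3,0,2.8],"turn":[0,0,0]},{"claw":-1,"offset":[0.3,0,2.8],"turn":[0,0,0]},{"claw":-1,"offset":[0.3,0,2.8],"turn":[0,0,0]},{"claw":-1,"offset":[0.3,0,2.8],"turn":[0,0,0]},{"claw":-1,"offset":[0.3,0,2.8],"turn":[0,0,0]},{"claw":-1,"offset":[0.3,0,2.2],"turn":[0,0,0]}])

```text
time: 24.65
ee_pos: [0.4832, 0.1039, 0.027]
tool_rot: [0.0, 0.999, 0.032, -0.0]
wrist_force: [-0.1, 0.0, 0.1]
grip_width: 0.0155
grasp_force: 15.0
```

Request:
servo_tool(steps=[{"claw":-1,"offset":[0,0,-1.5],"turn":[0,0,0]},{"claw":-1,"offset":[0,0,-3],"turn":[0,0,0]},{"claw":-1,"offset":[0,0,-4.5],"turn":[0,0,0]},{"claw":-1,"offset":[0,4,-4.5],"turn":[0,0,0]},{"claw":-1,"offset":[0.3,8,-4.5],"turn":[0,0,0]},{"claw":-1,"offset":[0.6,13,-4.5],"turn":[0,0,0]},{"claw":-1,"offset":[0.8,16,-4.5],"turn":[0,0,0]},{"claw":-1,"offset":[0.8,16,-4.5],"turn":[0,0,0]}])

```text
time: 25.65
ee_pos: [0.5019, -0.0577, 0.0726]
tool_rot: [0.0, 1.0, 0.03, 0.0]
wrist_force: [0.1, 0.7, 0.8]
grip_width: 0.0153
grasp_force: 15.0
```

```bash
python3 chk.py; python3 -c "
from h import *
go(D(-.028,-.06,.065),D(-.028,-.06,.0155))"
```

```text
dish [ 482.3 -195.2] [164.5 279.6] 72.3 747
toggle world [ 0.5656 -0.2502] [24.   9.4] z 0.0247 dish frame [ 0.0295 -0.0626]
toggle world [ 0.5705 -0.1897] [24.3  8.4] z 0.0253 dish frame [ 0.0297 -0.0019]
t 25.7 pos [ 0.5018 -0.056   0.0726] F [0.1 0.4 0.7] w 0.0157
off [-0.51 18.72  0.76] turn [ 0.    -0.    -0.002]
off [-0.51 18.72  5.71] turn [ 0.    -0.    -0.002]
```

Request:
servo_tool(steps=[{"claw":-1,"offset":[-0.1,5,0.2],"turn":[0,0,0]},{"claw":-1,"offset":[-0.3,10,0.3],"turn":[0,0,0]},{"claw":-1,"offset":[-0.4,15,0.5],"turn":[0,0,0]},{"claw":-1,"offset":[-0.5,18.8,0.7],"turn":[0,0,0]},{"claw":-1,"offset":[-0.5,18.8,0.8],"turn":[0,0,0]},{"claw":-1,"offset":[-0.5,18.8,2],"turn":[0,0,0]},{"claw":-1,"offset":[-0.5,18.8,3],"turn":[0,0,0]},{"claw":-1,"offset":[-0.5,18.8,3],"turn":[0,0,0]}])

```text
time: 26.7
ee_pos: [0.5084, -0.2419, 0.041]
tool_rot: [-0.001, 0.999, 0.033, -0.001]
wrist_force: [1.4, -0.1, 0.1]
grip_width: 0.0158
grasp_force: 15.0
```

```bash
python3 -c "
from h import *
go(D(-.028,-.06,.0175))"
```

```text
t 26.7 pos [ 0.5084 -0.2419  0.041 ] F [ 1.4 -0.1  0.1] w 0.0158
off [0.   0.13 2.35] turn [-0.001  0.001  0.001]
```

Request:
servo_tool(steps=[{"claw":-1,"offset":[0,0.1,1.5],"turn":[0,0,0]},{"claw":-1,"offset":[0,0.1,2.35],"turn":[0,0,0]},{"claw":-1,"offset":[0,0.1,2.35],"turn":[0,0,0]},{"claw":-0.3,"offset":[0,0.1,2.35],"turn":[0,0,0]},{"claw":-0.3,"offset":[0,0.1,2.35],"turn":[0,0,0]},{"claw":-0.3,"offset":[0,0.1,-1],"turn":[0,0,0]},{"claw":-0.3,"offset":[0,0.1,-4],"turn":[0,0,0]},{"claw":-0.3,"offset":[0,0.1,-4],"turn":[0,0,0]}])

```text
time: 27.7
ee_pos: [0.51, -0.2448, 0.0841]
tool_rot: [0.001, 0.999, 0.032, 0.002]
wrist_force: [0.2, -0.8, -0.6]
grip_width: 0.033
grasp_force: 0.0
```

```bash
python3 -c "
from h import *
go(T(-.0645,.0502,.065))"
```

```text
t 27.7 pos [ 0.51   -0.2448  0.0841] F [ 0.2 -0.8 -0.6] w 0.033
off [ -0.58 -45.31   1.82] turn [ 0.002 -0.003 -0.   ]
```

Request:
servo_tool(steps=[{"claw":-0.15,"offset":[-0.1,-5.5,0],"turn":[0,0,0]},{"claw":-0.15,"offset":[-0.2,-11,0],"turn":[0,0,0]},{"claw":-0.15,"offset":[-0.2,-17,0],"turn":[0,0,0]},{"claw":-0.15,"offset":[-0.3,-23,0],"turn":[0,0,0]},{"claw":-0.15,"offset":[-0.4,-29,0],"turn":[0,0,0]},{"claw":-0.15,"offset":[-0.5,-35,0.5],"turn":[0,0,0]},{"claw":-0.15,"offset":[-0.6,-40.5,1.2],"turn":[0,0,0]},{"claw":-0.15,"offset":[-0.6,-45.3,1.8],"turn":[0,0,0]}])

```text
time: 28.7
ee_pos: [0.4731, 0.2094, 0.0632]
tool_rot: [-0.0, 0.999, 0.032, -0.0]
wrist_force: [1.4, -1.2, -0.1]
grip_width: 0.04
grasp_force: 0.0
```

```bash
python3 chk.py; python3 -c "
from h import *
grab_frame('top')
go(T(-.0645,.0502,.0175))"
```

```text
dish [ 488.2 -180.4] [201.2 241.8] 86.2 1181
toggle world [ 0.5072 -0.2438] [23.5  9.2] z 0.025 dish frame [-0.0292 -0.0607]
toggle world [ 0.5655 -0.2499] [24.1  9.3] z 0.0247 dish frame [ 0.0295 -0.0623]
toggle world [ 0.5705 -0.1897] [24.3  8.4] z 0.0249 dish frame [ 0.0297 -0.0019]
toggle world [ 0.5735 -0.1257] [24.5  8.2] z 0.0247 dish frame [0.0277 0.0621]
t 28.8 pos [0.4722 0.2127 0.0631] F [ 0.4 -0.4  1.1] w 0.0403
off [0.29 0.61 4.56] turn [-0.002  0.001  0.006]
```

Request:
servo_tool(steps=[{"claw":-0.15,"offset":[0.3,0.4,1],"turn":[0,0,0]},{"claw":-0.15,"offset":[0.3,0.4,2],"turn":[0,0,0]},{"claw":-0.15,"offset":[0.3,0.4,2],"turn":[0,0,0]},{"claw":-0.15,"offset":[0.3,0.4,2],"turn":[0,0,0]},{"claw":-0.15,"offset":[0.3,0.4,2],"turn":[0,0,0]},{"claw":-0.15,"offset":[0.3,0.4,2],"turn":[0,0,0]},{"claw":-0.15,"offset":[0.3,0.4,2],"turn":[0,0,0]},{"claw":-0.15,"offset":[0.3,0.4,2],"turn":[0,0,0]}])

```text
time: 29.8
ee_pos: [0.4772, 0.2037, 0.044]
tool_rot: [-0.0, 0.999, 0.032, -0.0]
wrist_force: [0.3, 0.2, 0.0]
grip_width: 0.0397
grasp_force: 0.0
```

```bash
python3 -c "
from h import *
go(T(-.0645,.0502,.0175))"
```

```text
t 29.8 pos [0.4772 0.2037 0.044 ] F [0.3 0.2 0. ] w 0.0397
off [-0.15 -0.34  2.65] turn [-0.  0. -0.]
```

Request:
servo_tool(steps=[{"claw":-0.15,"offset":[-0.1,-0.35,1.5],"turn":[0,0,0]},{"claw":-0.15,"offset":[-0.1,-0.35,2.5],"turn":[0,0,0]},{"claw":-0.15,"offset":[-0.1,-0.35,2.65],"turn":[0,0,0]},{"claw":-1,"offset":[-0.1,-0.35,2.65],"turn":[0,0,0]},{"claw":-1,"offset":[-0.1,-0.35,2.65],"turn":[0,0,0]},{"claw":-1,"offset":[-0.1,-0.35,2.65],"turn":[0,0,0]},{"claw":-1,"offset":[-0.1,-0.35,2.65],"turn":[0,0,0]},{"claw":-1,"offset":[-0.1,-0.35,2.2],"turn":[0,0,0]}])

```text
time: 30.8
ee_pos: [0.4758, 0.2072, 0.022]
tool_rot: [-0.0, 0.999, 0.032, -0.0]
wrist_force: [-0.3, 1.5, -0.5]
grip_width: 0.016
grasp_force: 15.0
```

Request:
servo_tool(steps=[{"claw":-1,"offset":[0,0,-1.5],"turn":[0,0,0]},{"claw":-1,"offset":[0,0,-3],"turn":[0,0,0]},{"claw":-1,"offset":[0,0,-4.5],"turn":[0,0,0]},{"claw":-1,"offset":[0.3,4,-4.5],"turn":[0,0,0]},{"claw":-1,"offset":[0.6,8,-4.5],"turn":[0,0,0]},{"claw":-1,"offset":[1,13,-4.5],"turn":[0,0,0]},{"claw":-1,"offset":[1.5,18,-4.5],"turn":[0,0,0]},{"claw":-1,"offset":[1.5,18,-4.5],"turn":[0,0,0]}])

```text
time: 31.8
ee_pos: [0.5029, 0.0245, 0.0676]
tool_rot: [0.001, 1.0, 0.029, 0.0]
wrist_force: [-0.1, 0.3, -0.4]
grip_width: 0.0153
grasp_force: 15.0
```

```bash
python3 chk.py; python3 -c "
from h import *
go(D(-.028,0,.065),D(-.028,0,.0165))"
```

```text
dish [ 487.6 -180.2] [201.2 241.4] 86.0 1200
toggle world [ 0.5072 -0.2437] [23.5  9.3] z 0.0249 dish frame [-0.0292 -0.0606]
toggle world [ 0.5656 -0.2502] [24.   9.4] z 0.025 dish frame [ 0.0295 -0.0626]
toggle world [ 0.5702 -0.1897] [24.6  8.4] z 0.025 dish frame [ 0.0294 -0.0019]
toggle world [ 0.5736 -0.1258] [24.4  8.1] z 0.0246 dish frame [0.0278 0.062 ]
t 31.85 pos [0.5027 0.0269 0.0676] F [ 0.2 -0.2 -0.1] w 0.0161
off [-0.24 21.05  0.27] turn [ 0.    -0.    -0.003]
off [-0.24 21.04  5.12] turn [ 0.    -0.    -0.003]
```

Request:
servo_tool(steps=[{"claw":-1,"offset":[-0.1,5,0.2],"turn":[0,0,0]},{"claw":-1,"offset":[-0.1,10,0.2],"turn":[0,0,0]},{"claw":-1,"offset":[-0.2,15,0.3],"turn":[0,0,0]},{"claw":-1,"offset":[-0.2,20,0.3],"turn":[0,0,0]},{"claw":-1,"offset":[-0.2,21,0.5],"turn":[0,0,0]},{"claw":-1,"offset":[-0.2,21,2],"turn":[0,0,0]},{"claw":-1,"offset":[-0.2,21,3],"turn":[0,0,0]},{"claw":-1,"offset":[-0.2,21,3],"turn":[0,0,0]}])

```text
time: 32.85
ee_pos: [0.5133, -0.1795, 0.0359]
tool_rot: [-0.001, 0.999, 0.033, -0.001]
wrist_force: [-1.1, -1.2, -0.4]
grip_width: 0.0154
grasp_force: 15.0
```

```bash
python3 -c "
from h import *
go(D(-.028,0,.0165))"
```

```text
t 32.85 pos [ 0.5133 -0.1795  0.0359] F [-1.1 -1.2 -0.4] w 0.0154
off [-0.05  0.38  1.94] turn [-0.001  0.002  0.002]
```

Request:
servo_tool(steps=[{"claw":-1,"offset":[0,0.3,1.3],"turn":[0,0,0]},{"claw":-1,"offset":[0,0.3,1.95],"turn":[0,0,0]},{"claw":-1,"offset":[0,0.3,1.95],"turn":[0,0,0]},{"claw":-0.3,"offset":[0,0.3,1.95],"turn":[0,0,0]},{"claw":-0.3,"offset":[0,0.3,1.95],"turn":[0,0,0]},{"claw":-0.3,"offset":[0,0.3,-1],"turn":[0,0,0]},{"claw":-0.3,"offset":[0,0.3,-5],"turn":[0,0,0]},{"claw":-0.3,"offset":[0,0.3,-10],"turn":[0,0,0]}])

```text
time: 33.85
ee_pos: [0.5135, -0.1841, 0.138]
tool_rot: [-0.0, 0.999, 0.032, -0.0]
wrist_force: [0.3, 0.1, 0.2]
grip_width: 0.033
grasp_force: 0.0
```

```bash
python3 -c "
from h import *
go((.62,-.05,.22,TY),T(.14,0,.20))"
```

```text
t 33.85 pos [ 0.5135 -0.1841  0.138 ] F [0.3 0.1 0.2] w 0.033
off [ 11.47 -12.71  -8.2 ] turn [-0.001  0.001 -0.   ]
off [ 19.14 -34.26  -6.2 ] turn [-0.001  0.001 -0.   ]
```

Request:
servo_tool(steps=[{"claw":0.5,"offset":[3,-3.5,-5],"turn":[0,0,0]},{"claw":1,"offset":[6,-7,-7],"turn":[0,0,0]},{"claw":1,"offset":[9,-11,-7],"turn":[0,0,0]},{"claw":1,"offset":[12,-15,-7],"turn":[0,0,0]},{"claw":1,"offset":[15,-19,-7],"turn":[0,0,0]},{"claw":1,"offset":[17,-23.5,-7],"turn":[0,0,0]},{"claw":1,"offset":[18,-28,-7],"turn":[0,0,0]},{"claw":1,"offset":[19,-32,-7],"turn":[0,0,0]}])

```text
time: 34.85
ee_pos: [0.6832, 0.149, 0.207]
tool_rot: [-0.0, 0.999, 0.032, -0.0]
wrist_force: [0.5, -0.3, 0.5]
grip_width: 0.0939
grasp_force: 0.0
```

```bash
python3 chk.py; python3 -c "
from h import *
p,d=grab_frame('scene');cv2.imwrite('pics/s5.png',p[150:450,200:560].repeat(2,0).repeat(2,1))
go(T(.14,0,.2),T(.14,0,.115))"
```

```text
dish [ 487.7 -180.4] [201.5 241.5] 86.0 1186
toggle world [ 0.5072 -0.2437] [23.5  9.3] z 0.0246 dish frame [-0.0292 -0.0606]
toggle world [ 0.513  -0.1849] [24.1  8.6] z 0.0247 dish frame [-0.0279 -0.0016]
toggle world [ 0.5658 -0.2498] [23.7  9.3] z 0.0243 dish frame [ 0.0298 -0.0622]
toggle world [ 0.5705 -0.1897] [24.3  8.4] z 0.0244 dish frame [ 0.0297 -0.0019]
toggle world [ 0.5737 -0.1258] [24.2  8.1] z 0.0247 dish frame [0.028  0.0621]
t 34.95 pos [0.6825 0.1529 0.2069] F [0.4 0.6 0.5] w 0.0943
off [ 0.14 -1.7   0.7 ] turn [-0.003  0.     0.006]
off [ 0.15 -1.67  9.2 ] turn [-0.003  0.     0.006]
```

View pics/s5.png

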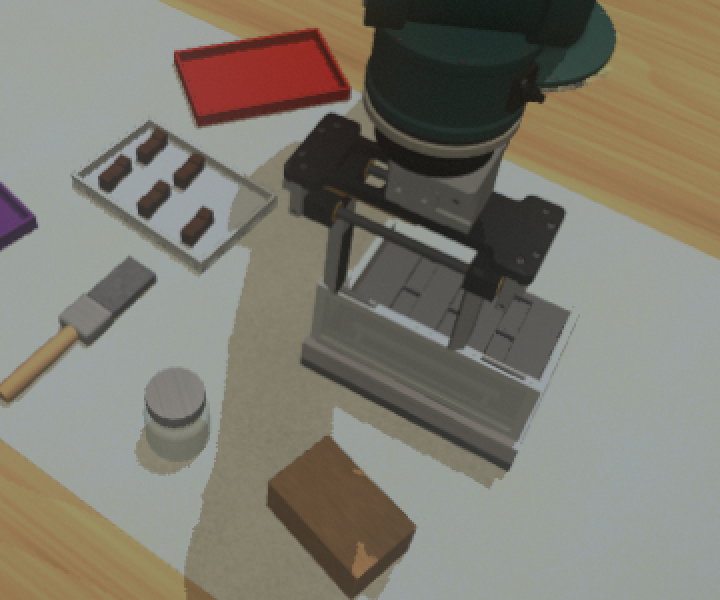

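All five toggles lie in the white dish (crop (115–200, 145–225)) and the tray pockets are empty. Next I'll go down behind the cover, with the fingers apart.

Request:
servo_tool(steps=[{"claw":1,"offset":[0.1,-1.5,2],"turn":[0,0,0]},{"claw":1,"offset":[0.1,-1.5,4],"turn":[0,0,0]},{"claw":1,"offset":[0.1,-1.5,6],"turn":[0,0,0]},{"claw":1,"offset":[0.1,-1.5,8],"turn":[0,0,0]},{"claw":1,"offset":[0.1,-1.5,9.2],"turn":[0,0,0]},{"claw":1,"offset":[0.1,-1.5,9.2],"turn":[0,0,0]},{"claw":1,"offset":[0.1,-1.5,9.2],"turn":[0,0,0]},{"claw":1,"offset":[0.1,-1.5,9.2],"turn":[0,0,0]}])

```text
time: 35.95
ee_pos: [0.6836, 0.1623, 0.1157]
tool_rot: [-0.0, 0.999, 0.032, 0.001]
wrist_force: [-0.1, -0.1, -0.5]
grip_width: 0.0937
grasp_force: 0.0
```

```bash
cat > shut.py <<'E'
from h import *
L=[]
for q in(1.55,1.3,1.05,.8,.6,.4,.2,.1,0):
    s=.076;L.append(T(.085-s*np.cos(q)+.004*np.sin(q)+.008,0,.04+s*np.sin(q)+.004*np.cos(q)))
go(*L)
E
python3 shut.py
```

```text
t 35.95 pos [0.6836 0.1623 0.1157] F [-0.1 -0.1 -0.5] w 0.0937
off [-4.5  -0.76 -0.04] turn [-0.    -0.001 -0.   ]
off [-6.39 -0.76  0.14] turn [-0.    -0.001 -0.   ]
off [-8.18 -0.76  0.77] turn [-0.    -0.001 -0.   ]
off [-9.75 -0.76  1.83] turn [-0.    -0.001 -0.   ]
off [-10.79  -0.76   2.94] turn [-0.    -0.001 -0.   ]
off [-11.59  -0.76   4.23] turn [-0.    -0.001 -0.   ]
off [-12.12  -0.76   5.66] turn [-0.    -0.001 -0.   ]
off [-12.27  -0.76   6.4 ] turn [-0.    -0.001 -0.   ]
off [-12.35  -0.76   7.16] turn [-0.    -0.001 -0.   ]
```

Request:
servo_tool(steps=[{"claw":1,"offset":[-2,-0.7,0],"turn":[0,0,0]},{"claw":1,"offset":[-3.8,-0.7,0],"turn":[0,0,0]},{"claw":1,"offset":[-4.5,-0.7,0],"turn":[0,0,0]},{"claw":1,"offset":[-5.2,-0.7,0],"turn":[0,0,0]},{"claw":1,"offset":[-5.8,-0.7,0.1],"turn":[0,0,0]},{"claw":1,"offset":[-6.4,-0.7,0.15],"turn":[0,0,0]},{"claw":1,"offset":[-7.3,-0.7,0.4],"turn":[0,0,0]},{"claw":1,"offset":[-8.2,-0.7,0.8],"turn":[0,0,0]}])

```text
time: 36.95
ee_pos: [0.6003, 0.1639, 0.1067]
tool_rot: [0.0, 0.999, 0.032, -0.0]
wrist_force: [1.1, 0.5, -0.0]
grip_width: 0.0939
grasp_force: 0.6
```

```bash
python3 shut.py
```

```text
t 36.95 pos [0.6003 0.1639 0.1067] F [ 1.1  0.5 -0. ] w 0.0939
off [ 3.8  -0.08 -0.94] turn [ 0.  0. -0.]
off [ 1.91 -0.08 -0.76] turn [ 0.  0. -0.]
off [ 0.12 -0.08 -0.13] turn [ 0.  0. -0.]
off [-1.45 -0.08  0.94] turn [ 0.  0. -0.]
off [-2.49 -0.08  2.04] turn [ 0.  0. -0.]
off [-3.28 -0.08  3.34] turn [ 0.  0. -0.]
off [-3.81 -0.08  4.76] turn [ 0.  0. -0.]
off [-3.96 -0.08  5.51] turn [ 0.  0. -0.]
off [-4.04 -0.08  6.27] turn [ 0.  0. -0.]
```

Contact is light and the panel is following. Continuing down the arc.

Request:
servo_tool(steps=[{"claw":1,"offset":[-0.8,-0.1,0.4],"turn":[0,0,0]},{"claw":1,"offset":[-1.5,-0.1,0.9],"turn":[0,0,0]},{"claw":1,"offset":[-2,-0.1,1.5],"turn":[0,0,0]},{"claw":1,"offset":[-2.5,-0.1,2],"turn":[0,0,0]},{"claw":1,"offset":[-2.9,-0.1,2.7],"turn":[0,0,0]},{"claw":1,"offset":[-3.3,-0.1,3.4],"turn":[0,0,0]},{"claw":1,"offset":[-3.6,-0.1,4.1],"turn":[0,0,0]},{"claw":1,"offset":[-3.8,-0.1,4.8],"turn":[0,0,0]}])

```text
time: 37.95
ee_pos: [0.5627, 0.1626, 0.0584]
tool_rot: [-0.0, 0.999, 0.032, -0.0]
wrist_force: [0.2, 0.4, 0.1]
grip_width: 0.0944
grasp_force: 0.4
```

```bash
python3 shut.py
```

```text
t 37.95 pos [0.5627 0.1626 0.0584] F [0.2 0.4 0.1] w 0.0944
off [ 7.56  0.03 -5.77] turn [-0.  0. -0.]
off [ 5.67  0.03 -5.59] turn [-0.  0. -0.]
off [ 3.88  0.03 -4.95] turn [-0.  0. -0.]
off [ 2.31  0.03 -3.89] turn [-0.  0. -0.]
off [ 1.27  0.03 -2.78] turn [-0.  0. -0.]
off [ 0.48  0.03 -1.49] turn [-0.  0. -0.]
off [-0.05  0.03 -0.06] turn [-0.  0. -0.]
off [-0.2   0.03  0.69] turn [-0.  0. -0.]
off [-0.28  0.03  1.44] turn [-0.  0. -0.]
```

Request:
servo_tool(steps=[{"claw":1,"offset":[-0.1,0,0.4],"turn":[0,0,0]},{"claw":1,"offset":[-0.2,0,0.7],"turn":[0,0,0]},{"claw":1,"offset":[-0.2,0,1],"turn":[0,0,0]},{"claw":1,"offset":[-0.3,0,1.25],"turn":[0,0,0]},{"claw":1,"offset":[-0.3,0,1.45],"turn":[0,0,0]},{"claw":1,"offset":[-0.3,0,1.6],"turn":[0,0,0]},{"claw":1,"offset":[-0.3,0,1.7],"turn":[0,0,0]},{"claw":1,"offset":[-0.3,0,1.7],"turn":[0,0,0]}])

```text
time: 38.95
ee_pos: [0.5602, 0.1625, 0.0438]
tool_rot: [0.0, 0.999, 0.032, 0.0]
wrist_force: [-13.3, -5.3, 36.5]
grip_width: 0.0941
grasp_force: 18.4
```

```bash
python3 -c "
from h import *
go(T(0.014,0,.041))
p,d=grab_frame('scene');cv2.imwrite('pics/s6.png',p[200:400,320:520].repeat(3,0).repeat(3,1)[:,:])"
```

```text
t 38.95 pos [0.5602 0.1625 0.0438] F [-13.3  -5.3  36.5] w 0.0941
off [-0.32  0.04  0.28] turn [ 0.001 -0.001 -0.   ]
```

View pics/s6.png

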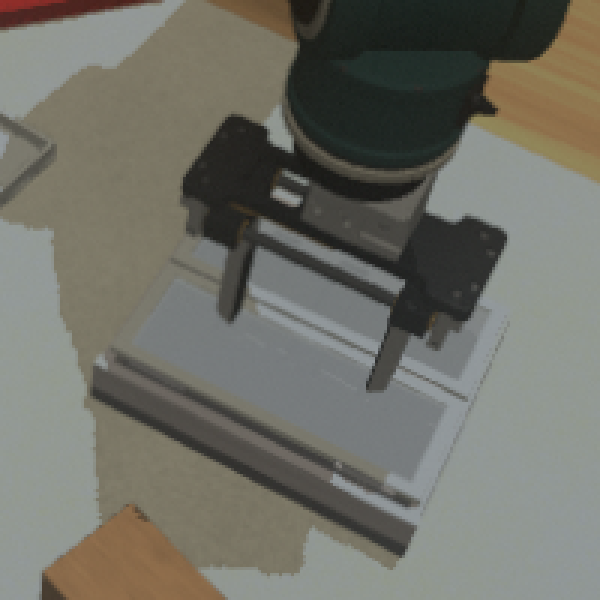

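The cover is down flat: the fingers rest at 0.044 m, panel-top height, under 36 N. I'll lift straight off.

Request:
servo_tool(steps=[{"claw":1,"offset":[0,0,-1],"turn":[0,0,0]},{"claw":1,"offset":[0,0,-3],"turn":[0,0,0]},{"claw":1,"offset":[0,0,-7],"turn":[0,0,0]},{"claw":1,"offset":[0,0,-11],"turn":[0,0,0]},{"claw":1,"offset":[-1,5,-16],"turn":[0,0,0]},{"claw":1,"offset":[-3,10,-18],"turn":[0,0,0]},{"claw":1,"offset":[-5,15,-18],"turn":[0,0,0]},{"claw":1,"offset":[-7,18,-18],"turn":[0,0,0]}])

```text
time: 40.0
ee_pos: [0.501, -0.0243, 0.2232]
tool_rot: [0.0, 1.0, 0.031, 0.001]
wrist_force: [0.3, 0.5, 0.5]
grip_width: 0.0939
grasp_force: 0.0
```

```bash
python3 chk.py; python3 -c "
from h import *
p,d=grab_frame('top');C=cloud('top',d)
c,s=np.cos(TY),np.sin(TY);X=C[...,0]-TO[0];Y=C[...,1]-TO[1];x=c*X+s*Y;y=-s*X+c*Y
for a in(.08,.06,.04,.02,.005,-.005,-.02,-.04,-.06):
    m=(abs(x-a)<.004)&(y<.098)&(y>.085)&(C[...,2]<.15);print(a,m.sum(),np.median(C[...,2][m]).round(4))
p,d=grab_frame('scene');cv2.imwrite('pics/s7.png',p[140:460,160:560].repeat(2,0).repeat(2,1)[:600])"
```

```text
dish [ 484.8 -190.7] [177.  268.2] 77.0 888
toggle world [ 0.5073 -0.2436] [23.4  9.4] z 0.0245 dish frame [-0.0291 -0.0606]
toggle world [ 0.513  -0.1849] [24.1  8.6] z 0.0244 dish frame [-0.0279 -0.0016]
toggle world [ 0.5657 -0.2499] [23.9  9.3] z 0.0243 dish frame [ 0.0296 -0.0622]
toggle world [ 0.5705 -0.1897] [24.3  8.4] z 0.0252 dish frame [ 0.0297 -0.0019]
0.08 26 0.0464
0.06 29 0.0455
0.04 29 0.0443
0.02 32 0.0452
0.005 30 0.0459
-0.005 27 0.0454
-0.02 31 0.045
-0.04 35 0.0447
-0.06 36 0.0454
```

View pics/s7.png

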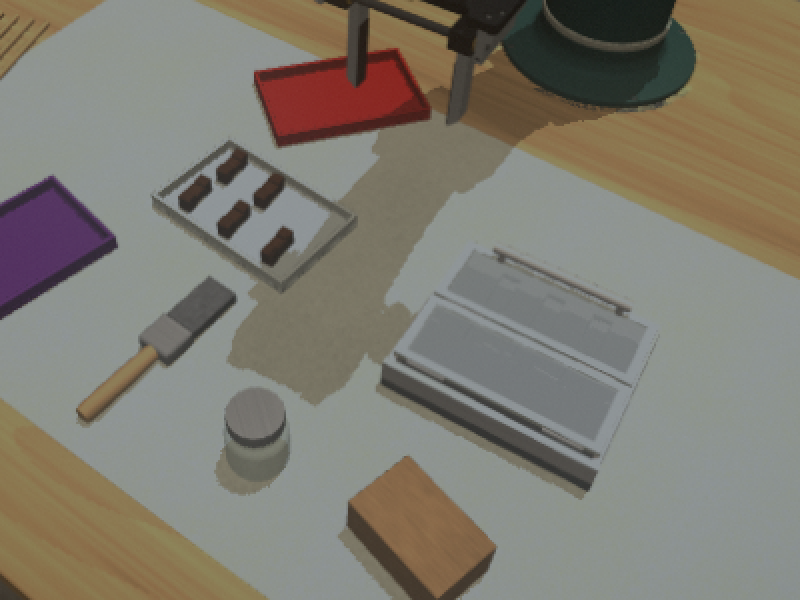

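The cover is flat at about 45 mm height across its whole span. All five toggles lie apart in the white dish, and the jar, box and brush look unmoved, so I'm handing in.

```bash
python3 -c "
from cell import order
print(order.hand_in())"
```

```text
the job is handed in; nothing more can be done
None
```

The job is handed in at about 40 s: I folded the cover back, laid all five toggles flat and apart in the white dish, and shut the cover flat again; the jar, box and brush were not touched.

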